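Hold a rubber block in the corner of a bench hook

TASK

Put the loose rubber block on the wooden bench hook, lying flat with a long side along the metal fence and one end against the short stop block, pushed fully home in the corner so that it can be bored. Then hold it there with one diagonal push, firmly (about 8 N each way) down on the board, against the fence and against the stop at the same time, and finish while still holding it so. Leave the other things on the bench alone.

Things in the scene. Friction and masses are not known exactly. Their poses are not given: they have to be found in the camera images.
- rubber_center (a point): centre (half-way up) of the loose off-white rubber block, 26 (its x) x 62 (its y) x 21 (z) mm, edges rounded, about 50 g, lying flat on the bench with 62 mm along its y; z up
- rubber_block: the same rubber block; origin in the middle of its underside, same axes
- bench_hook: bench hook, fixed: a varnished, slippery (friction about 0.15) wooden board 120 (x) x 150 (y) mm, top 12 mm above the bench, a polished, slippery aluminium fence along its far (+x) edge and a like short stop block at its right (-y) edge. Both rise 8 mm above it. Origin: centre of its footprint, on the bench; x from the open front to the fence, y along the fence away from the stop, z up
- corner (a point): inner corner of the bench hook where fence, stop block and board top meet (x 44, y -59, z 12 mm in bench_hook, same axes). Fence face: x = 0; stop face: y = 0; board top: z = 0. The centre of a seated block, its y along this y (either way round), lies at x -13, y +31, z +10.5 mm in this frame
- bed: the bench hook's wooden board, 120 x 150 mm, top 12 mm above the bench; origin and axes as bench_hook
- fence: the bench hook's fence: aluminium bar 16 (x) x 150 (y) mm, 8 mm above the board; its inner face looks to the bench hook's -x. Origin and axes as bench_hook
- stop_block: the bench hook's stop block: aluminium bar 50 (x) x 16 (y) mm, 8 mm above the board, reaching from the fence 50 mm towards the front; its inner face looks to +y. Origin and axes as bench_hook
- crucible: white porcelain crucible, open cup 44 mm wide, 32 mm high; loose bystander, to be left alone; origin at the centre of its underside
- tape_roll: roll of masking tape lying flat, 68 mm across, 24 mm high; loose bystander, to be left alone; origin at the centre of its underside
- beaker_100: glass beaker, 57 mm wide, 70 mm high; loose bystander, to be left alone; origin at the centre of its underside
- marker_pen: marker pen lying down, 140 mm long, 17 mm thick; loose bystander, to be left alone; origin at the centre of its underside
- forceps: steel forceps lying down, 136 mm long, 10 mm high; loose bystander, to be left alone; origin at the centre of its underside
- pipette_bulb: pipette bulb lying down, 84 mm long, 48 mm high; loose bystander, to be left alone; origin at the centre of its underside

How it is judged:
By the outcome, as a careful person would: the job done as asked, in the order asked, and still so for the second after the job is handed in, while the arm keeps its last pose, push and grip.
It also fails if it takes over 61 s, if anything falls off the work surface, if the arm or the gripper's body presses on something with over 40 N, if the wrist force passes 120 N, or if a joint passes its speed limit or range.

ROBOT

A 7-joint arm with a two-finger parallel gripper is mounted at the origin on a cart in front of the work surface, level with it; the furniture and walls round the work are solid. World frame = base frame: x ahead of the robot, y to its left, z up, the work surface at z = 0. Lengths are in m, angles in rad, forces in N, time in s.
With the tool pointing down it reaches from about 0.425 to 0.925 m from the base axis. Payload 6.8 kg.
Tool frame: the origin (TCP) lies on the front face of the gripper's body, between the roots of the fingers; the fingertips stand 73 mm ahead of it and the grasp point (between the pads) lies 54 mm ahead of it (env.nose_length is the distance from the TCP to the fingertips, in m); z points along the fingers, y is the direction in which the jaws open and shut (so a half turn about z gives the same grasp; the last joint's range is limited). The gripper opens to 85 mm and grips with 20 to 120 N. Pads are 22 mm wide; open, the fingers measure 114 mm over their backs; the gripper's body (76 mm by 85 mm) begins 54 mm behind the grasp point. The pads swing forward as they close: fully open they stand 13 mm farther back than shut.
Start: joints at [-1.299, 0.477, 0.022, 1.555, -0.011, 1.109, -0.083], TCP at [0.25, 0.627, 0.304] pointing down, gripper open.
Joint ranges: [-2.96, 2.96], [-0.34, 2.1], [-1.41, 1.46], [0.24, 2.44], [-1.37, 4.51], [0.17, 1.92], [-2.96, 2.96]. Speed limits (rad/s): [2.39, 2.39, 3.14, 3.14, 3.14, 3.14, 3.14].

INTERFACE

Orientations are given as a unit quaternion [w, x, y, z].
In Python, from cell import env, kin, camera, calibration, job gives the robot as it stands. The module is installed in compiled form; this text tells all that it offers. Calls block until the motion is done:
- env.reach(position, orientation): joint-space move of the TCP to a pose.
- env.movel(position, velocity=0.15, rot=None, stop_force=None): straight line of the TCP; rot=None keeps the orientation; velocity is the mean speed in m/s. With stop_force (N) it stops when the force on the tool has changed by that much, and returns True; else False.
- env.goto_joints(angles): joint-space move.
- env.grip(opening, f_grip=None): finger opening in m; f_grip is the grip in N (None keeps the last); returns when the fingers have stopped.
- env.dwell(seconds).
- kin.inverse_kinematics(position, orientation): joint angles nearest the present ones, or None.
- env.get_state(): the state.
- camera(name): name is "side" or "top" or "wrist"; returns (picture, depth): 384x512x3 uint8, blue, green, red; 384x512 float32, m along the optical axis (not along the pixel's ray), 0 where there is no reading.
- calibration(name): a dict with "fx", "fy", "cx", "cy" (pixels), "rvec" (rotation vector, rad) and "tvec" (3), from world to camera coordinates, as OpenCV has them. Camera axes: x right, y down, z forward; pixel columns grow to the right and rows downward; lengths in m; the calibration is good to about 2 mm. A picture is of the moment at which its call begins: read the wrist's pose just before it. calibration takes no time and is no camera call; for the wrist camera it gives the pose at the moment of the call.
A pose or a line that the arm cannot do raises env.PlanningError and nothing moves.
- job.job_done(): hands the job in, once; it reports no verdict.
The state is a dict: "time": time; "qpos": joint angles; "joint_velocities": joint speeds; "joint_torque": joint torques, N m; "tcp_pos": TCP position; "orientation": TCP orientation; "force": force on the tool from outside, world axes, zero at the start; "torque": the same for the moment, N m; "opening": finger opening in m.
Only numpy, scipy, OpenCV 4.12 (cv2) and the standard library are available. Lean on these libraries where they do the work, as an engineer would, in place of code of your own. Each camera call takes 0.05 s, during which the arm holds its last target.

## Working session

There is one attempt and no reset: what is moved stays moved. The work goes in short steps, each a Python script; the robot and the scene stay as the last script left them, time stands still between calls to the robot, and variables do not carry over. Pictures are saved under pics/ and viewed, and the job is handed in when it is done.

```bash
mkdir -p pics; ls; python3 - <<'E'
from cell import env,kin,camera,calibration,job
import cv2,numpy as np
s=env.get_state();print(s['time'],s['tcp_pos'],s['orientation'],s['force'],s['opening'],env.nose_length)
for n in ['top','side']:
    p,d=camera(n);cv2.imwrite(f'pics/{n}0.png',p);np.save(f'pics/{n}0d.npy',d)
    c=calibration(n);print(n,c, -cv2.Rodrigues(np.array(c['rvec']))[0].T@np.array(c['tvec']).ravel())
E
```

```text
pics
0.0 [0.25009521 0.62647118 0.30291894] [-9.28281806e-05  1.88765042e-01  9.82021849e-01 -9.15551040e-04] [ 0.48895049  0.05385869 -0.4422507 ] 0.0853564230915576 0.0726
top {'fx': 465.6808954998708, 'fy': 465.6808954998708, 'cx': 249.1171054597636, 'cy': 191.42087195664814, 'rvec': array([ 2.14983471, -2.04701804,  0.22870338]), 'tvec': array([0.00997172, 0.51584039, 1.27074942])} [0.21885662 0.01770994 1.35380316]
side {'fx': 373.23630948929787, 'fy': 373.23630948929787, 'cx': 256.1185487142246, 'cy': 188.87476614162233, 'rvec': array([ 1.9579289 , -0.06938405,  0.07434809]), 'tvec': array([-0.51208511,  0.06761306,  1.30752719])} [ 0.39997509 -1.22277065  0.56681736]
```

View pics/top0.png

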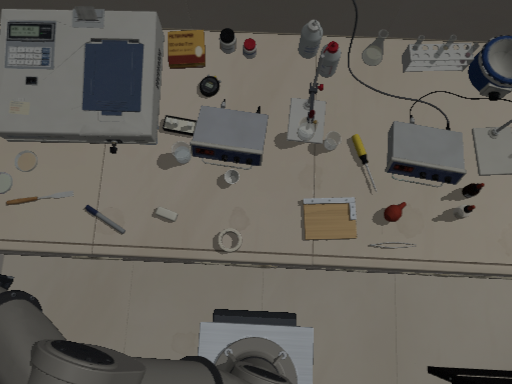

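View pics/side0.png

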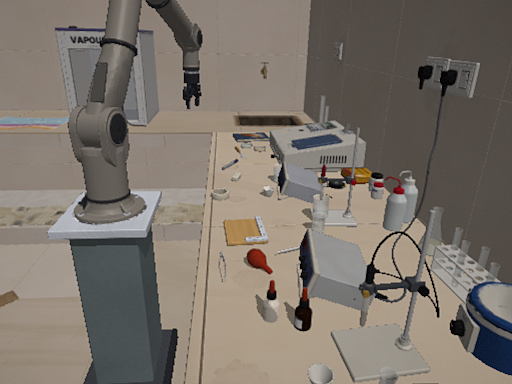

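The top view shows the rubber block at about (166,214). The bench hook is at (330,219), with its fence on the upper edge and its stop on the right. The pen, tape roll and pipette bulb are nearby. I'll measure next.

```bash
cat > h.py <<'E'
import numpy as np,cv2
from cell import env,kin,camera,calibration,job
def ray(c,uv,z):
    R=cv2.Rodrigues(np.array(c['rvec']))[0];t=np.array(c['tvec']).ravel()
    C=-R.T@t
    uv=np.atleast_2d(uv).astype(float)
    d=np.c_[(uv[:,0]-c['cx'])/c['fx'],(uv[:,1]-c['cy'])/c['fy'],np.ones(len(uv))]@R
    return C+d*((z-C[2])/d[:,2])[:,None]
def q_yaw(psi):  # tool down, jaw (tool y) direction at angle psi in world xy
    from scipy.spatial.transform import Rotation as Ro
    y=np.array([np.cos(psi),np.sin(psi),0]);z=np.array([0,0,-1.]);x=np.cross(y,z)
    return mat2q(np.c_[x,y,z])
def mat2q(M):
    from scipy.spatial.transform import Rotation as Ro
    q=Ro.from_matrix(M).as_quat();return np.r_[q[3],q[:3]]
E
python3 - <<'E'
from h import *
p=cv2.imread('pics/top0.png');c=calibration('top')
a=cv2.resize(p[195:235,145:190],None,fx=8,fy=8,interpolation=cv2.INTER_NEAREST)
b=cv2.resize(p[185:250,290:370],None,fx=8,fy=8,interpolation=cv2.INTER_NEAREST)
cv2.imwrite('pics/z1.png',a);cv2.imwrite('pics/z2.png',b)
print(p[205:225,160:175].max(),p[214,166],p[214,150])
sub=p[200:230,150:185].astype(int)
m=((sub.min(2)>150)).astype(np.uint8)
print(m.sum());
cs,_=cv2.findContours(m,cv2.RETR_EXTERNAL,cv2.CHAIN_APPROX_NONE);k=max(cs,key=cv2.contourArea)
r=cv2.minAreaRect(k);print(r)
bx=cv2.boxPoints(r)+[150,200];print(bx,ray(c,bx,0.021))
print(ray(c,[[230,240]],0.024),ray(c,[[330,220]],.012))
E
```

```text
134 [118 125 126] [106 116 122]
0Traceback (most recent call last):
  File "<stdin>", line 10, in <module>
ValueError: max() iterable argument is empty
```

View pics/z1.png

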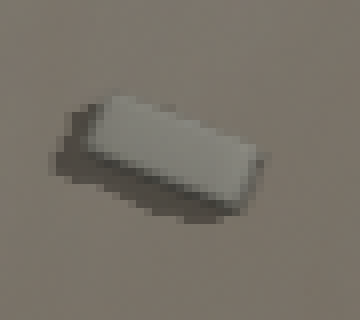

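View pics/z2.png

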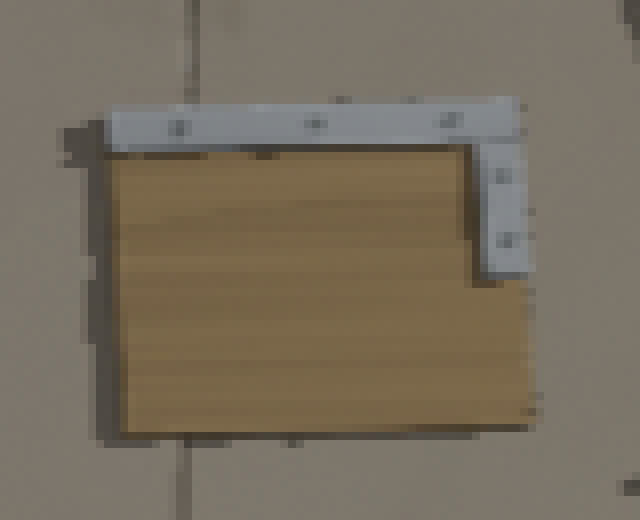

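The crops show the block's top face centred near (167,213.5), long axis tilted. The hook's corner is near (349.5,203).

```bash
python3 - <<'E'
from h import *
c=calibration('top')
# block top ends (short-edge midpoints)
e=np.array([[145+98/8,195+120/8],[145+250/8,195+172/8]])
w=ray(c,e,.021);print(w,np.linalg.norm(w[1]-w[0]),w.mean(0))
hk=np.array([[290+115/8,185+150/8],[290+470/8,185+145/8],[290+485/8,185+275/8],[290+125/8,185+432/8],[290+533/8,185+425/8]])
print(ray(c,hk[:3],.02).round(4));print(ray(c,hk[3:],.012).round(4))
w=calibration('wrist');s=env.get_state()
R=cv2.Rodrigues(np.array(w['rvec']))[0];C=-R.T@np.array(w['tvec']).ravel();print('wrist cam',C,s['tcp_pos'],R,w['fx'],w['cx'],w['cy'])
from scipy.spatial.transform import Rotation as Ro
q=s['orientation'];M=Ro.from_quat(np.r_[q[1:],q[0]]).as_matrix();print(M.T@(C-s['tcp_pos']),R@M)
for n,p in (('rubber',[105,110]),):pass
E
```

```text
[[0.4548099  0.30007869 0.021     ]
 [0.43839496 0.24320811 0.021     ]] 0.05919216982257611 [0.44660243 0.2716434  0.021     ]
[[ 0.4944 -0.1272  0.02  ]
 [ 0.5026 -0.2566  0.02  ]
 [ 0.4548 -0.2621  0.02  ]]
[[ 0.3925 -0.1341  0.012 ]
 [ 0.4022 -0.2811  0.012 ]]
wrist cam [0.18191752 0.6536826  0.37192026] [0.25007879 0.6265295  0.30304509] [[ 0.37037161  0.92887943 -0.00280433]
 [ 0.89042736 -0.35417671  0.28582859]
 [ 0.26450707 -0.10835985 -0.95827666]] 293.1949793762831 252.75938989020193 189.89221753937895
[ 0.07336516 -0.00016025 -0.06888081] [[ 3.53960111e-04  9.99999230e-01  1.18904598e-03]
 [-9.58302706e-01  6.78976336e-04 -2.85754200e-01]
 [-2.85754787e-01 -1.03832039e-03  9.58302209e-01]]
```

Rough measurements agree with the sizes given: block length 59 mm visible, hook yaw about 3.6°. I'll refine the block with the wrist camera.

```bash
python3 - <<'E'
from h import *
env.reach([0.4466,0.2716,0.20],q_yaw(np.radians(-16)))
s=env.get_state();print(s['time'],s['tcp_pos'],s['qpos'],s['force'])
c=calibration('wrist');p,d=camera('wrist');cv2.imwrite('pics/w1.png',p);np.save('pics/w1d.npy',d)
import pickle;pickle.dump(c,open('pics/w1c.pkl','wb'))
E
```

```text
1.65 [0.44647502 0.27329305 0.20026643] [-1.00163709  0.38077196  0.41206082  2.03430334 -0.21715173  0.76656467
 -0.73496132] [ 0.21809866  0.15210073 -0.3989255 ]
```

View pics/w1.png

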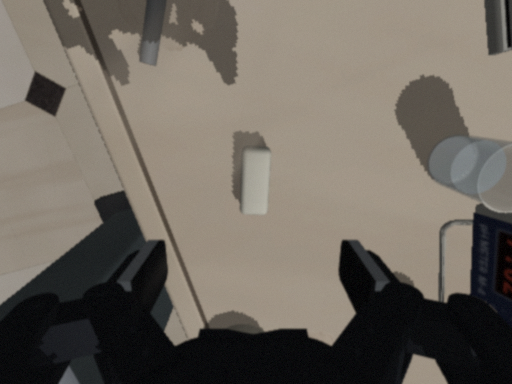

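The block is at (256,181), almost aligned with the jaws, and the space around it is clear. I'll segment it.

```bash
python3 - <<'E'
from h import *
import pickle
p=cv2.imread('pics/w1.png').astype(int);c=pickle.load(open('pics/w1c.pkl','rb'));d=np.load('pics/w1d.npy')
print(p[181,256],p[181,290],p[155,256],p[205,256],p[214,256])
# less saturated than bench & bright
m=((p[...,2]-p[...,0]<28)&(p.min(2)>115)).astype(np.uint8)
m[:125]=0;m[235:]=0;m[:,:225]=0;m[:,290:]=0
n,l,st,ce=cv2.connectedComponentsWithStats(m);i=1+st[1:,4].argmax();print(st[i],ce[i])
k=max(cv2.findContours((l==i).astype(np.uint8),0,1)[0],key=cv2.contourArea)
# points to world on z=.021 and minAreaRect in world mm
w=ray(c,k[:,0,:],.021)[:,:2]*1000
r=cv2.minAreaRect(w.astype(np.float32));print(r);print(cv2.boxPoints(r))
# depth check
R=cv2.Rodrigues(np.array(c['rvec']))[0];t=np.array(c['tvec']).ravel()
for u,v in ((256,165),(256,190),(300,180)):
    z=d[v,u];x=R.T@(np.array([(u-c['cx'])/c['fx']*z,(v-c['cy'])/c['fy']*z,z])-t);print(x)
cv2.imwrite('pics/z3.png',cv2.resize(np.hstack([cv2.imread('pics/w1.png')[125:235,215:300],np.repeat((l==i)[125:235,215:300,None]*255,3,2).astype(np.uint8)]),None,fx=4,fy=4,interpolation=0))
E
```

```text
[157 168 170] [134 150 160] [149 159 163] [158 169 173] [140 152 157]
[ 225  125   65  110 5725] [259.7689083  182.87021834]
((450.9966125488281, 277.5135192871094), (98.6991958618164, 59.058292388916016), 74.18995666503906)
[[409.13928 238.076  ]
 [465.96344 221.98561]
 [492.85394 316.95105]
 [436.0298  333.04144]]
[0.45412107 0.29234882 0.01868272]
[0.44810536 0.27089665 0.02006446]
[ 0.48971332  0.26262416 -0.00204989]
```

View pics/z3.png

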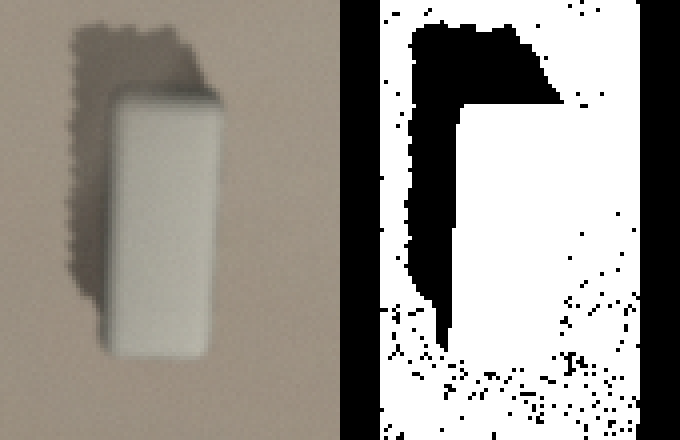

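```bash
python3 - <<'E'
from h import *
import pickle
p=cv2.GaussianBlur(cv2.imread('pics/w1.png'),(3,3),0).astype(int);c=pickle.load(open('pics/w1c.pkl','rb'))
m=((p[...,2]-p[...,0]<20)&(p.min(2)>105)).astype(np.uint8)
m[:125]=0;m[235:]=0;m[:,:225]=0;m[:,290:]=0
m=cv2.morphologyEx(m,cv2.MORPH_OPEN,np.ones((5,5)))
n,l,st,ce=cv2.connectedComponentsWithStats(m);i=1+st[1:,4].argmax();print(st[i],ce[i])
k=max(cv2.findContours((l==i).astype(np.uint8),0,1)[0],key=cv2.contourArea)
for z in(.018,.021):
  w=ray(c,k[:,0,:],z)[:,:2]*1000
  r=cv2.minAreaRect(w.astype(np.float32));print(r)
cv2.imwrite('pics/z4.png',cv2.resize(np.repeat((l==i)[125:235,215:300,None]*255,3,2).astype(np.uint8),None,fx=4,fy=4,interpolation=0))
E
```

```text
[ 242  150   29   65 1721] [255.79721092 181.55490994]
((449.59698486328125, 276.62713623046875), (59.575862884521484, 23.882854461669922), 71.93928527832031)
((449.7878112792969, 277.4225769042969), (58.86449432373047, 23.597700119018555), 71.93931579589844)
```

View pics/z4.png

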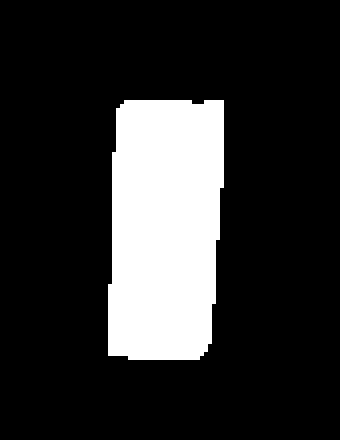

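The rectangle fits at 60 x 24 mm, yaw -18.1°. But the arm was still settling 1.7 mm off target, and the top view disagrees by 6 mm, so I'll repeat it settled.

```bash
cat >> h.py <<'E'
def block(c,img,roi):
    p=cv2.GaussianBlur(img,(3,3),0).astype(int)
    m=((p[...,2]-p[...,0]<20)&(p.min(2)>105)).astype(np.uint8)
    u0,u1,v0,v1=roi;k=np.zeros_like(m);k[v0:v1,u0:u1]=1;m*=k
    m=cv2.morphologyEx(m,cv2.MORPH_OPEN,np.ones((5,5)))
    n,l,st,ce=cv2.connectedComponentsWithStats(m);i=1+st[1:,4].argmax()
    k=max(cv2.findContours((l==i).astype(np.uint8),0,1)[0],key=cv2.contourArea)
    w=ray(c,k[:,0,:],.020)[:,:2]*1000
    return cv2.minAreaRect(w.astype(np.float32)),ce[i]
E
python3 - <<'E'
from h import *
env.movel([0.4485,0.2745,0.15],rot=q_yaw(np.radians(-18)));env.dwell(0.3)
s=env.get_state();c=calibration('wrist');p,d=camera('wrist');cv2.imwrite('pics/w2.png',p)
s2=env.get_state();print(s['time'],s['tcp_pos'],s2['tcp_pos'])
print(block(c,p,(215,300,110,260)))
R=cv2.Rodrigues(np.array(c['rvec']))[0];t=np.array(c['tvec']).ravel()
for u,v in ((256,165),(256,190),(310,180)):
    z=d[v,u];print(R.T@(np.array([(u-c['cx'])/c['fx']*z,(v-c['cy'])/c['fy']*z,z])-t))
E
```

```text
2.4833 [0.44884439 0.27473199 0.15078047] [0.44873474 0.27466634 0.15061765]
(((449.9979553222656, 277.2588806152344), (58.179115295410156, 23.102766036987305), 71.20223236083984), array([253.75030205, 201.57470801]))
[0.45992512 0.30349568 0.01898669]
[0.45440427 0.2863097  0.0194262 ]
[ 0.49523017  0.27510676 -0.00128412]
```

View pics/w2.png

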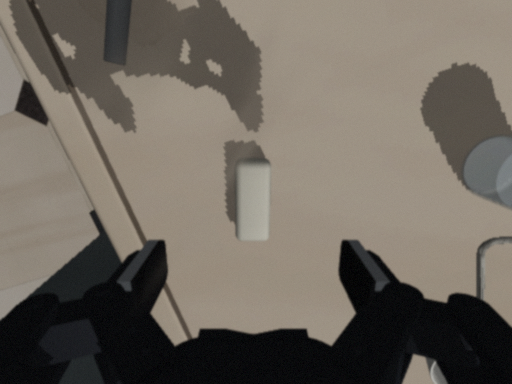

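The repeat agrees: centre (0.450, 0.277), yaw about -18.5°, top depth about 20 mm. I'll straddle the block, touch the bench to find fingertip height, rise and grip.

```bash
python3 - <<'E'
from h import *
q=q_yaw(np.radians(-18.5))
env.grip(0.040,40)
env.movel([0.450,0.277,0.088],velocity=0.15,rot=q)
r=env.movel([0.450,0.277,0.062],velocity=0.025,stop_force=4)
s=env.get_state();print(r,s['time'],s['tcp_pos'],s['force'],s['opening'])
E
```

```text
True 4.3083 [0.45000765 0.27701437 0.07121051] [-1.46697003 -0.71222572  7.89527545] 0.0399179435047877
```

```bash
python3 - <<'E'
from h import *
q=q_yaw(np.radians(-18.5))
env.movel([0.450,0.277,0.0820],velocity=0.05)
env.grip(0.0,40)
s=env.get_state();print(s['time'],s['tcp_pos'],s['force'],s['opening'])
env.movel([0.450,0.277,0.14],velocity=0.12)
s=env.get_state();print(s['time'],s['tcp_pos'],s['force'],s['opening'])
# hook view: hover so that the hook is in view
env.reach([0.45,-0.17,0.22],q_yaw(np.radians(3.6)))
env.dwell(0.3)
s=env.get_state();c=calibration('wrist');p,d=camera('wrist');cv2.imwrite('pics/w3.png',p)
import pickle;pickle.dump(c,open('pics/w3c.pkl','wb'));np.save('pics/w3d.npy',d)
print(s['time'],s['tcp_pos'],s['qpos'],s['force'],s['opening'])
E
```

```text
4.9583 [0.45003594 0.27701797 0.08212032] [-0.45587262 -0.29043362  3.50209179] 0.02466449315914537
5.5917 [0.44961416 0.27697969 0.13965041] [ 0.56753944  0.12966516 -0.58515911] 0.024931099031873617
7.5583 [ 0.45019731 -0.16951676  0.21990892] [-0.20640613  0.29204002  0.51869451  2.11722161 -0.2043907   0.77966445
  0.50410879] [-0.48773432 -0.92590024 -0.81075409] 0.024597332286274854
```

View pics/w3.png

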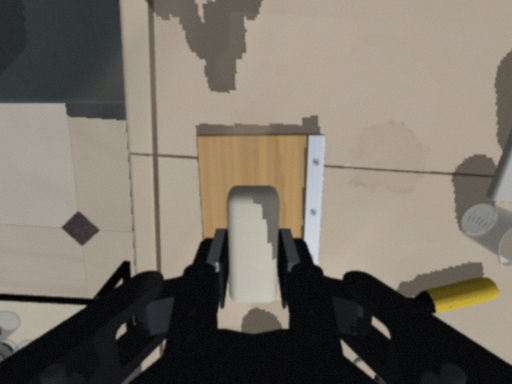

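The block is held level and square in the jaws, and the board and fence are visible. The corner is hidden behind the hand, so I'll view it from farther right.

```bash
python3 - <<'E'
from h import *
env.movel([0.45,-0.33,0.22],velocity=0.2)
env.dwell(0.3)
s=env.get_state();c=calibration('wrist');p,d=camera('wrist');cv2.imwrite('pics/w4.png',p)
import pickle;pickle.dump(c,open('pics/w4c.pkl','wb'));np.save('pics/w4d.npy',d)
print(s['time'],s['tcp_pos'],s['force'],s['opening'])
cv2.imwrite('pics/w4z.png',cv2.resize(p[20:220,150:350],None,fx=3,fy=3,interpolation=cv2.INTER_CUBIC))
E
```

```text
8.8583 [ 0.4502937  -0.32918226  0.22005455] [-0.38655604  0.27758321 -0.41858372] 0.025039585889142603
```

View pics/w4.png

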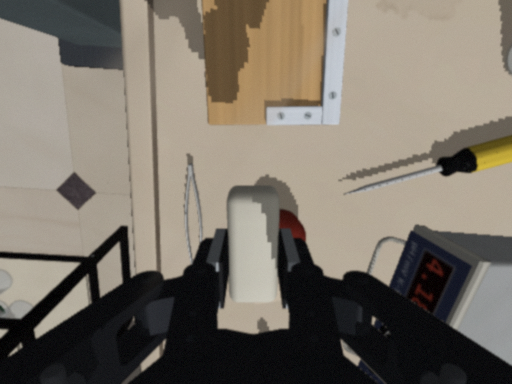

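View pics/w4z.png

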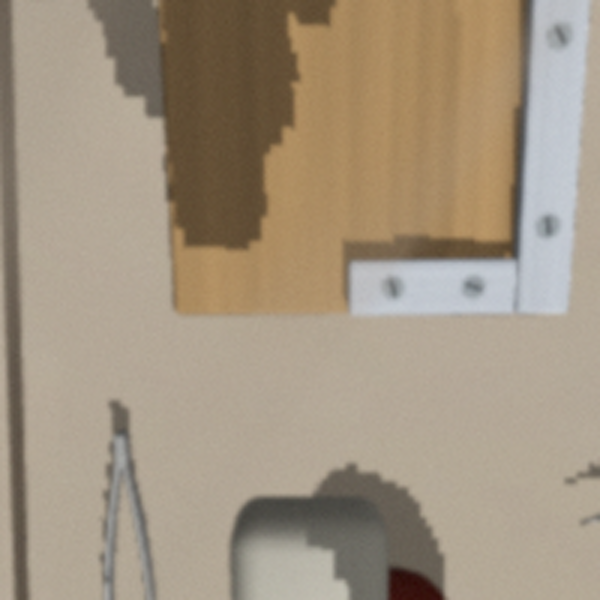

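The corner's top edge is at about (322,106.5). The fence's inner edge runs to (326,20) and the stop face lies along row ~107. I'll fit lines.

```bash
python3 - <<'E'
from h import *
import pickle
p=cv2.imread('pics/w4.png');c=pickle.load(open('pics/w4c.pkl','rb'));d=np.load('pics/w4d.npy')
b=p.astype(float); sat=b[...,2]-b[...,0]   # metal: negative/low
metal=((sat<5)&(b.min(2)>90)).astype(np.uint8)
# fence inner edge: for rows 2..98 leftmost metal col in 305..345
F=[]
for v in range(2,98):
    u=np.where(metal[v,305:345])[0]
    if len(u): F.append((305+u[0]-.5,v))
S=[];O=[]
for u in range(270,316):
    v=np.where(metal[95:135,u])[0]
    if len(v): S.append((u,95+v[0]-.5));O.append((u,95+v[-1]+.5))
def fit(P,z):
    w=ray(c,P,z)[:,:2].astype(np.float32)
    vx,vy,x,y=cv2.fitLine(w,cv2.DIST_HUBER,0,.01,.01).ravel()
    res=(w-[x,y])@np.array([-vy,vx]);print('res mm',np.abs(res).mean()*1e3,'ang',np.degrees(np.arctan2(vy,vx)),len(P))
    return np.array([x,y]),np.array([vx,vy])
f=fit(F,.02);s=fit(S,.02);o=fit(O,.02)
A=np.c_[f[1],-s[1]];t=np.linalg.solve(A,s[0]-f[0]);print('corner',f[0]+t[0]*f[1])
n=np.array([-s[1][1],s[1][0]]);print('stop width mm',((o[0]-s[0])@n)*1e3)
# other: length of stop, wood left edge
print(ray(c,[[150+350/3,20+262/3],[150+570/3,20+313/3]],.02), ray(c,[[150+175/3,20+313/3]],.012))
R=cv2.Rodrigues(np.array(c['rvec']))[0];tt=np.array(c['tvec']).ravel()
for u,v in ((333,60),(295,116),(290,60)):
    z=d[v,u];print((R.T@(np.array([(u-c['cx'])/c['fx']*z,(v-c['cy'])/c['fy']*z,z])-tt)).round(4))
# held block angle/pos : top edges in image
E
```

```text
res mm 0.24964376 ang -85.92318 96
res mm 0.23259637 ang 6.416188 46
res mm 1.0591271e-05 ang 3.6953008 46
corner [ 0.5055742 -0.2549669]
stop width mm -15.695546
[[ 0.45737509 -0.26005842  0.02      ]
 [ 0.52419617 -0.27046188  0.02      ]] [[ 0.4051229  -0.27871783  0.012     ]]
[ 0.5109 -0.2177  0.0175]
[ 0.4831 -0.2658  0.02  ]
[ 0.475  -0.2191  0.0109]
```

The corner is at (0.5056, -0.2550) with hook yaw about 4.0°. The stop measures 15.7 mm wide against 16 given, and depth puts its top at 20 mm, so these check out. Next is a guarded descent onto the board a bit out of the corner.

```bash
cat >> h.py <<'E'
YAW=np.radians(4.0);COR=np.array([.5056,-.2550])
RZ=np.array([[np.cos(YAW),-np.sin(YAW)],[np.sin(YAW),np.cos(YAW)]])
QH=q_yaw(YAW)
def W(hx,hy,z): # corner frame xy (m), world z
    return np.r_[COR+RZ@[hx,hy],z]
def H():
    s=env.get_state();p=RZ.T@(np.array(s['tcp_pos'][:2])-COR);f=np.array(s['force']);g=RZ.T@f[:2]
    return np.r_[p*1e3,s['tcp_pos'][2]*1e3],np.r_[g,f[2]],s['time'],s['opening']
def show(t=''):
    p,f,tm,o=H();print(t,'t%.2f'%tm,'pos',p.round(2),'F',f.round(2),'op %.4f'%o)
E
python3 - <<'E'
from h import *
env.movel(W(-.027,.042,.22),velocity=.2,rot=QH)
env.movel(W(-.027,.042,.112),velocity=.12)
env.dwell(.3);show('tare')
r=env.movel(W(-.027,.042,.085),velocity=.02,stop_force=3);show(r)
env.dwell(.2);show()
E
```

```text
tare t11.00 pos [-26.71  41.99 112.45] F [-0.53  0.06 -1.38] op 0.0244
True t11.89 pos [-27.06  41.99  94.05] F [-1.15  1.22  7.29] op 0.0246
 t12.09 pos [-27.03  42.01  94.07] F [-0.42  1.24  5.87] op 0.0251
```

Contact came at TCP z = 94.05 mm against 94.1 predicted, so the block is flat on the board. Next I'll slide to the fence, then the stop.

```bash
python3 - <<'E'
from h import *
r=env.movel(W(-.005,.042,.0941),velocity=.02,stop_force=6);show(r)
env.dwell(.2);show()
p,f,t,o=H()
r=env.movel(W(p[0]/1e3,.020,.0941),velocity=.02,stop_force=6);show(r)
env.dwell(.2);show()
E
```

```text
True t12.91 pos [-11.22  41.71  94.09] F [-0.43  1.19  5.61] op 0.0246
 t13.11 pos [-11.22  41.72  94.11] F [-0.51  0.34  5.16] op 0.0250
True t13.82 pos [-11.1   29.79  94.13] F [-0.01  0.74  5.62] op 0.0248
 t14.02 pos [-11.14  29.78  94.1 ] F [-0.3   1.35  5.28] op 0.0248
```

```bash
python3 - <<'E'
from h import *
p,d=camera('wrist');cv2.imwrite('pics/w5.png',p)
p0,_,_,_=H();x,y=p0[0]/1e3,p0[1]/1e3
for i in range(4):
    x+=.0005; env.movel(W(x,y,.0941),velocity=.02);env.dwell(.15);show('x')
for i in range(3):
    y-=.0005; env.movel(W(x,y,.0941),velocity=.02);env.dwell(.15);show('y')
p,d=camera('side');cv2.imwrite('pics/s5.png',cv2.resize(p[200:260,200:290],None,fx=8,fy=8,interpolation=2))
E
```

```text
x t14.47 pos [-10.95  29.81  94.11] F [-2.09  0.82  6.69] op 0.0251
x t14.87 pos [-10.88  29.79  94.11] F [-3.88  0.33  7.24] op 0.0249
x t15.27 pos [-10.81  29.77  94.1 ] F [-3.64  2.2   8.31] op 0.0251
x t15.67 pos [-10.72  29.77  94.11] F [-5.19  0.7  10.98] op 0.0246
y t16.07 pos [-10.75  29.67  94.09] F [-5.36  2.04 11.74] op 0.0249
y t16.47 pos [-10.7   29.62  94.11] F [-6.32  3.27 12.21] op 0.0250
y t16.87 pos [-10.71  29.56  94.1 ] F [-5.72  5.42 14.13] op 0.0249
```

View pics/w5.png

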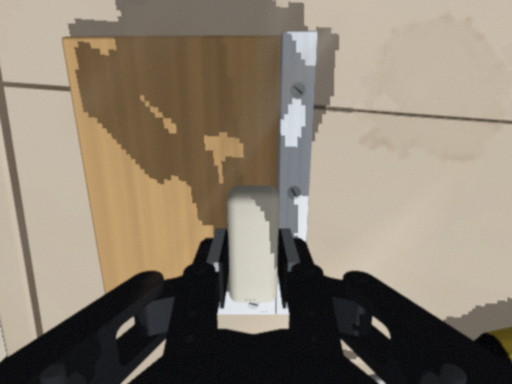

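View pics/s5.png

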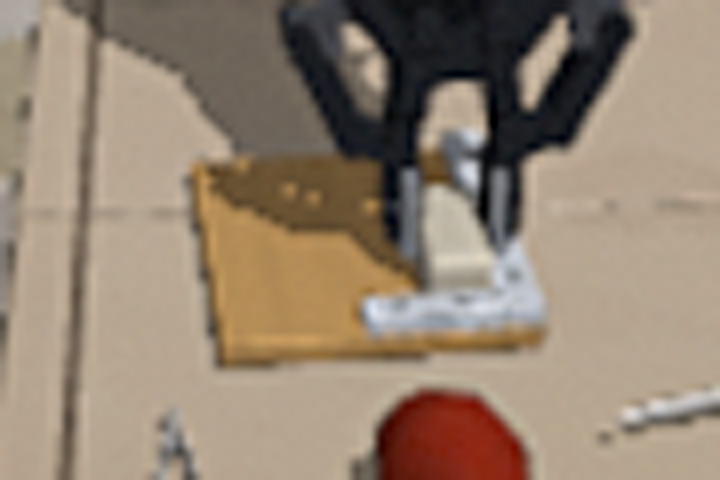

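The wrist and side views show the block in the corner, flat, with one side along the fence and its end on the stop. Contact forces rise steadily as I push. I'll now servo the averaged force to about 8.5 N in each direction.

```bash
cat >> h.py <<'E'
def avgF(n=10):
    a=[]
    for _ in range(n):
        env.dwell(.03);a.append(H()[1])
    return np.mean(a,0)-[0,0,-.6],np.std(a,0)
E
python3 - <<'E'
from h import *
x,y,z=-9.14,28.28,94.1
tgt=np.array([-8.5,8.5,8.5])
f,sd=avgF();print(f.round(2),sd.round(2))
for i in range(7):
    e=tgt-f
    x-=np.clip(e[0]*.2,-.7,.7); y-=np.clip(e[1]*.15,-.7,.7); z-=np.clip(e[2]*.08,-.5,.5)
    env.movel(W(x/1e3,y/1e3,z/1e3),velocity=.02);env.dwell(.15)
    f,sd=avgF();print('cmd',round(x,2),round(y,2),round(z,2),'F',f.round(2),sd.round(2))
    if np.abs(tgt-f).max()<.7:break
show()
E
```

```text
[-5.91  5.11 14.34] [0.59 0.64 0.64]
cmd -8.62 27.77 94.57 F [-5.78  5.45 11.42] [0.38 0.45 0.7 ]
cmd -8.08 27.31 94.8 F [-6.94  6.46 11.33] [0.27 0.66 0.31]
cmd -7.77 27.01 95.03 F [-7.13  6.7  10.54] [0.53 0.31 0.34]
cmd -7.49 26.74 95.19 F [-7.25  6.94  9.96] [0.32 0.27 0.61]
cmd -7.24 26.5 95.31 F [-7.55  7.5   9.89] [0.4  0.39 0.29]
cmd -7.05 26.35 95.42 F [-7.7   7.92  9.2 ] [0.39 0.55 0.43]
cmd -6.89 26.27 95.47 F [-8.01  7.99  9.62] [0.38 0.4  0.45]
 t22.38 pos [-10.29  29.23  94.21] F [-7.75  7.26  9.23] op 0.0250
```

Forces are now about 8.0, 8.0 and 9.4 N. The tool crept 0.8 mm while loading, so I'll check for tilt, slip and seating.

```bash
python3 - <<'E'
from h import *
c=calibration('wrist');p,d=camera('wrist');cv2.imwrite('pics/w6.png',p)
cv2.imwrite('pics/w6z.png',cv2.resize(p[160:340,180:340],None,fx=4,fy=3.3,interpolation=2)[:600])
R=cv2.Rodrigues(np.array(c['rvec']))[0];t=np.array(c['tvec']).ravel()
v,u=np.mgrid[200:295:5,234:274:4];u=u.ravel();v=v.ravel();z=d[v,u]
P=(np.c_[(u-c['cx'])/c['fx']*z,(v-c['cy'])/c['fy']*z,z]-t)@R
P[:,:2]=(P[:,:2]-COR)@RZ
ok=(P[:,2]>.025)&(P[:,2]<.04);P=P[ok];print(len(P),P.min(0),P.max(0))
A=np.c_[P[:,:2],np.ones(len(P))];k,r,_,_=np.linalg.lstsq(A,P[:,2],rcond=None);print('tilt deg',np.degrees(k[:2]),'res',np.std(A@k-P[:,2])*1e3)
# board & fence reference
for uu,vv in ((150,200),(295,150),(298,100)):
    zz=d[vv,uu];q=(np.array([(uu-c['cx'])/c['fx']*zz,(vv-c['cy'])/c['fy']*zz,zz])-t)@R;print(q.round(4))
p,d=camera('side');cv2.imwrite('pics/s6.png',cv2.resize(p[215:255,225:285],None,fx=12,fy=12,interpolation=2))
f,sd=avgF();print(f,sd)
E
```

```text
189 [-0.02151646  0.0087841   0.03028789] [-0.00276152  0.05872056  0.03351432]
tilt deg [-0.26809019  0.00079865] res 0.5778183697000577
[ 0.4337 -0.2085  0.0116]
[ 0.5088 -0.1743  0.019 ]
[ 0.5075 -0.1508  0.0194]
[-8.12487449  8.1209007   9.53576729] [0.57399662 0.55081402 0.52056724]
```

View pics/w6z.png

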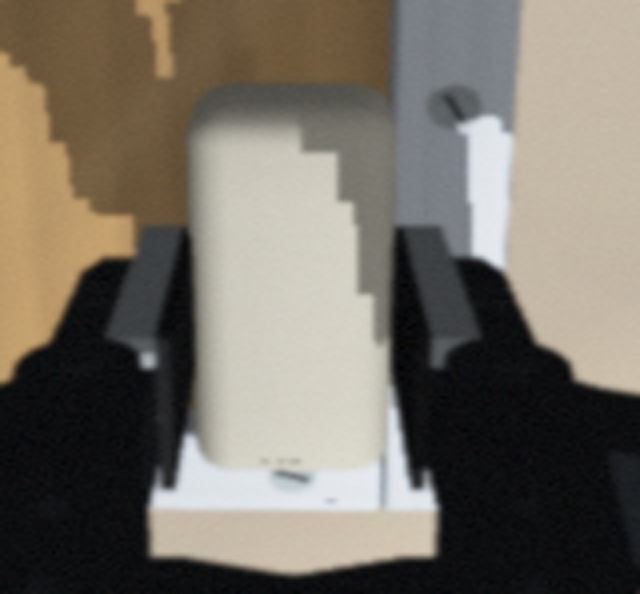

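View pics/s6.png

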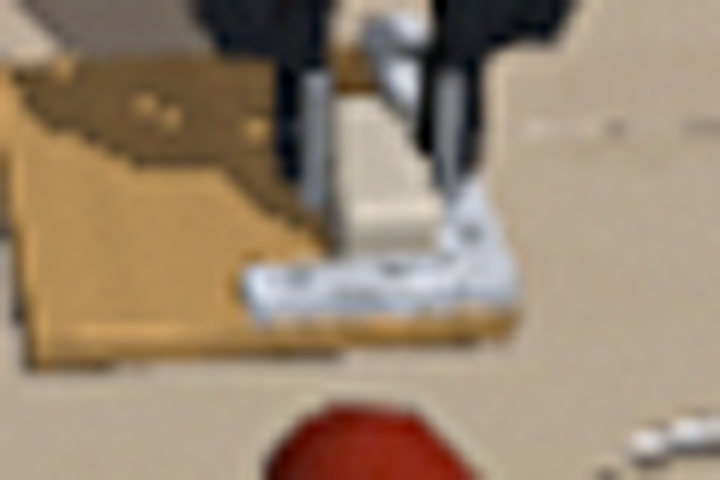

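Tilt is about 0.3° with the top at ~33 mm, so the block is flat. The wrist and side views show it against the fence and stop. A last yaw check: contact at only one end of the fence would show as a vertical moment of about 0.25 Nm.

```bash
python3 - <<'E'
from h import *
T=[]
for _ in range(10):
    env.dwell(.03);T.append(env.get_state()['torque'])
T=np.mean(T,0);print(T.round(3)); show()
E
```

```text
[1.456 1.836 0.069]
 t23.15 pos [-10.28  29.28  94.2 ] F [-8.59  8.77  8.58] op 0.0250
```

```bash
python3 - <<'E'
from h import *
x,y,z=-6.85,26.2,95.55
for dy in (.2,.4):
    env.movel(W(x/1e3,y/1e3,z/1e3),velocity=.02,rot=q_yaw(YAW+np.radians(dy)));env.dwell(.2)
    T=[]
    for _ in range(10):
        env.dwell(.02);T.append(env.get_state()['torque'][2])
    f,sd=avgF();print(dy,np.mean(T).round(3),np.std(T).round(3),f.round(2))
show()
E
```

```text
0.2 -0.016 0.036 [-8.4   8.28 10.09]
0.4 -0.173 0.026 [-8.49  8.75  9.88]
 t25.05 pos [-10.58  29.42  94.17] F [-8.27  9.84  9.93] op 0.0246
```

The moment balances at +0.2°, which means even contact along the fence. I'll return to that, trim z, verify and hand in.

```bash
python3 - <<'E'
from h import *
x,y,z=-6.85,26.25,95.8
for i in range(4):
    env.movel(W(x/1e3,y/1e3,z/1e3),velocity=.02,rot=q_yaw(YAW+np.radians(.2)));env.dwell(.3)
    f,sd=avgF();print(f.round(2),round(z,2))
    if np.all(abs(abs(f)-8.4)<.7):break
    e=np.array([-8.4,8.4,8.4])-f
    x-=e[0]*.2;y-=e[1]*.15;z-=e[2]*.15
env.dwell(.5);f,sd=avgF(15);T=np.mean([env.get_state()['torque'][2]]);show();print(f.round(2),T)
E
```

```text
[-8.39  8.    7.63] 95.8
[-8.21  8.25  8.75] 95.68
 t27.82 pos [-10.56  29.44  94.21] F [-7.83  7.97  8.23] op 0.0249
[-8.46  8.32  8.83] -0.043355233506826935
```

```bash
python3 - <<'E'
from h import *
job.job_done();show()
E
```

```text
the job is handed in; nothing more can be done
the job is handed in; nothing more can be done
```

The rubber block is on the bench hook, flat in the corner, and the job was handed in at about 28 s with the arm still holding it there. I gripped the block across its width, lowered it onto the board, slid it to the fence and then the stop. I kept the grip and pushed diagonally into the corner.

- **Push:** the last averages were 8.5 N against the fence, 8.3 N against the stop and 8.8 N down, with about 0.5 N of noise. I subtracted an estimated -0.6 N zero offset from the down figure.
- **Seating:** before a final 0.2° turn to even the contact, wrist-camera depth gave about 0.3° of tilt, with the top near the expected 33 mm. After that turn the vertical moment was close to zero, so contact along the fence looks even. I took no picture after the turn.
- **Disagreements:**
  - The tool rests about 2.4 mm nearer the fence and 1.6 mm nearer the stop than the wrist-camera corner predicts. I put this down to camera calibration and how the block sits in the grip, because the contact forces and height fit a seated block.
  - The top camera was also 3–6 mm off the wrist camera, and I used the wrist camera.
- **Other items:** I did not touch them on purpose. They look undisturbed in the side view, but I did not measure them again.

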